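# Key the bat onto the decorating stand

### The job

Fit the wooden bat to the decorating stand, using only a fingertip: push the side of the upright wooden fin on the bat so that the bat turns on its spindle, either way round, until the notch in its rim stands over the stand's upright pin, then press down on the hub in the middle until the bat is fully home on the stand. Do not lift or tip the bat, leave all the other things on the table where they are, and finish with the hand clear of everything.

Things in the scene. Friction and masses are not known exactly. Their poses are not given: they have to be found in the camera images.
- stand: Fixed grey round stand, 40 mm high to its flat top (head 148 mm across, foot 160 mm across); place and yaw vary. Origin at the centre of its underside on the table, z up; its own +x points at the ear that carries the key pin. A steel spindle (16 mm thick) rises 30 mm from the centre of its top into the bat's hub, so the bat can only turn on it and slide up and down.
- sleeve (a joint): Dark round sleeve (88 mm across) about the spindle, which holds the bat 13 mm above the stand's top: 0 = up (start), 0.013 = down level with the top (m). It carries the bat's weight, slides down stiffly when the bat is pressed with about 6 N more (7 to 15 N is plenty), and stays down without springing back.
- key_pin (a point): Top of the stand's upright steel key pin, on the stand's +x axis 82 mm from the centre; pin 12 mm thick with a domed top, 11.5 mm above the stand's top, on a 30 mm wide grey ear that sticks out 22 mm beyond the bat's rim. It lies 1.5 mm below the raised bat's underside, half under the rim, half visible outside it, and stops the bat going down unless the notch is over it.
- bat: Pale wooden disc (0.2 to 0.3 kg), 164 mm across, 12 mm thick, loose on the spindle (1.5 mm play). Origin at the centre of its underside, z up; its own +x points at the notch. Underside 53 mm above the table at the start, 40 mm when fully home. It turns with light friction (about 1 N at the fin) and stays where it is left. Start: notch 0.9 rad to half a turn from the pin, either way.
- bat_notch (a point): Middle of the mouth of the bat's only rim notch, at the underside, 82 mm from the centre along the bat's +x. The notch is 20 mm wide, 12 mm deep towards the centre and runs through the thickness; with the pin 12 mm thick there is 4 mm to spare each side.
- bat_fin (a point): Point half-way up the bat's upright wooden finger fin, 60 mm from the centre, opposite the notch. The fin is a straight rib that runs radially from the hub out to 78 mm from the centre, 12 mm thick, 22 mm tall above the bat's upper face. Its flat side is to be pushed sideways, round the spindle.
- bat_hub (a point): Centre of the flat top of the bat's conical wooden hub (32 mm across at its top, 64 mm at its foot, 24 mm tall above the bat's upper face), on the turning axis: the place to press straight down. About 89 mm above the table at the start, 76 mm when home.
- jar_rush: Bystander, loose, not to be disturbed: glaze jar with ribbed white lid, 52 mm across, 69 mm tall, to the right of the stand. Origin at the centre of its underside.
- jar_fern: Bystander, loose, not to be disturbed: larger glaze jar with ribbed white lid, 60 mm across, 84 mm tall, to the right of the stand. Origin at the centre of its underside.
- jar_plum: Bystander, loose, not to be disturbed: glaze jar with ribbed white lid, 52 mm across, 69 mm tall, to the left of the stand. Origin at the centre of its underside.
- stoneware_bowl: Bystander, loose, not to be disturbed: small grey-brown bowl, 90 mm across, 68 mm tall, to the left of the stand. Origin at the centre of its underside.
- vial: Bystander, loose, not to be disturbed: small capped vial, 19 mm across, 46 mm tall, standing close beside the stand's foot. Origin at the centre of its underside.
Not all that is in view belongs to the job. There is more than one size of the bat; the job needs the larger.

How it is judged:
By the outcome, as a careful person would: the job done as asked, in the order asked, and still so for the second after the job is handed in, with the robot touching nothing.
It also fails if it takes over 72 s, if anything falls off the work surface, if the arm or the gripper's body presses on something with over 40 N, if the wrist force passes 120 N, or if a joint passes its speed limit or range.

### The arm

A 7-joint arm with a two-finger parallel gripper is mounted at the origin on a cart in front of the work surface, level with it; the furniture and walls round the work are solid. World frame = base frame: x ahead of the robot, y to its left, z up, the work surface at z = 0. Lengths are in m, angles in rad, forces in N, time in s.
With the tool pointing down it reaches from about 0.425 to 0.925 m from the base axis. Payload 6.8 kg.
Tool frame: the origin (TCP) lies midway between the tips of the shut fingers; the grasp point (between the pads) lies 19 mm behind it; x points along the fingers, y is the direction in which the jaws open and shut, and the axes are right-handed (so a half turn about x gives the same grasp; the last joint's range is limited). The gripper opens to 85 mm and grips with 20 to 120 N. Pads are 22 mm wide; open, the fingers measure 114 mm over their backs; the gripper's body (76 mm by 85 mm) begins 54 mm behind the grasp point. The pads swing forward as they close: fully open they stand 13 mm farther back than shut.
Start: joints at [-1.354, 0.477, 0.022, 1.555, -0.011, 1.109, -0.083], TCP at [0.215, 0.64, 0.203] pointing down, gripper open.
Joint ranges: [-2.96, 2.96], [-0.34, 2.1], [-1.41, 1.46], [0.24, 2.44], [-1.37, 4.51], [0.17, 1.92], [-2.96, 2.96]. Speed limits (rad/s): [2.39, 2.39, 3.14, 3.14, 3.14, 3.14, 3.14].

### API

Orientations are given as a rotation vector (axis times angle).
In Python, from bench import r gives the robot as it stands.
- The arm moves only by the tool carry_out, never from a script. Its argument "targets" is one flat list of numbers, 7 for each row, row after row: the finger opening in m, from 0 to 0.0854, then the shift along the tool's x, y, z in m, then the turn, a rotation vector about the tool's x, y, z in units of 5 degrees (1.0 is 5 degrees). A call has 1 to 12 rows; each row is the pose to reach, as a shift and turn from the pose measured when the call began, along the tool's axes at that moment; what a row does not reach only later rows make up. A row lasts 1/8 s, in which the tool goes at most 62.5 mm and 10.7 degrees, less where a joint would pass 70% of its speed; a pose out of reach is approached as far as the arm can. A call with a gripper value outside its range is refused whole. The fingers move at their own pace and stop on an object; "squeeze" is the grip in N (left out, the last holds). Time passes only in rows, so rows that repeat a pose let the fingers close. It gives the time, the measured TCP pose, the force and the opening at its end, in the units of the state.
- r.get_obs(): the state, without advancing time (a new reading comes with each control period).
- r.grab_frame(name): name is "scene" or "top" or "wrist"; returns the picture (420x560x3 uint8, blue, green, red); there is no depth.
- r.camera_info(name): a dict with "fx", "fy", "cx", "cy" (pixels), "xyz" and "orientation" of the camera in the world. Camera axes: x right, y up, looking along -z (the intrinsics and any distortion apply to the point x, -y, -z); pixel columns grow to the right and rows downward; lengths in m; the calibration is good to about 2 mm. A picture is of the moment at which its call begins: read the wrist's pose just before it. camera_info takes no time and is no camera call; for the wrist camera it gives the pose at the moment of the call.
- r.hand_in(): hands the job in, once; it reports no verdict.
The state is a dict: "clock": time; "joints": joint angles; "qvel": joint speeds; "tau": joint torques, N m; "tcp_pos": TCP position; "orientation": TCP orientation; "contact_force": force on the tool from outside, world axes, zero at the start; "moment": the same for the moment, N m; "grip_width": finger opening in m.
Only numpy, scipy, OpenCV 4.12 (cv2) and the standard library are available. Lean on these libraries where they do the work, as an engineer would, in place of code of your own. Each camera call takes 0.05 s, during which the arm holds its last target. There are 200 camera calls.

## Working session

There is one attempt and no reset: what is moved stays moved. The work goes in short steps, Python scripts to look and compute and a tool call to move; the robot and the scene stay as the last step left them, time stands still between calls to the robot, and variables do not carry over. Pictures are saved under pics/ and viewed, about 8 in all and at most 12, crops included, and the job is handed in when it is done.

Besides the shell and the picture viewer there is one more tool, called as name(argument=value, ...) on one line, values as JSON. carry_out: Moves the arm, as the interface text tells. Its arguments: {"type":"object","properties":{"targets":{"type":"array","items":{"type":"number"}},"squeeze":{"type":"number"}},"required":["targets"]}

```bash
ls; mkdir -p pics
python3 - <<'E'
from bench import r
import cv2,json
print(r.get_obs())
for n in("top","scene"):
    f=r.grab_frame(n); cv2.imwrite(f"pics/{n}0.png",f); print(n,r.camera_info(n))
E
```

```text
pics
{'clock': 0.0, 'joints': array([-1.35407731,  0.47779774,  0.02236638,  1.55645342, -0.01148898,
        1.10929485, -0.08310275]), 'qvel': array([ 0.0006278 , -0.00063687,  0.00011669, -0.00042499,  0.00076155,
       -0.00179119, -0.00085119]), 'tau': array([ 7.06055494e-05, -5.96455586e+01,  1.60799190e+00, -2.81196374e+01,
        1.24864373e-02,  9.17502330e-03,  1.48309891e-05]), 'tcp_pos': array([0.21524975, 0.63908175, 0.20202704]), 'orientation': array([ 0.25347993,  1.55586167, -0.25634846]), 'contact_force': array([-0.09770307, -0.14653811,  0.5327142 ]), 'moment': array([0.0483743 , 0.00258204, 0.05189373]), 'grip_width': 0.08557775586345037}
top {'fx': 471.5862269961482, 'fy': 471.5862269961482, 'cx': 282.35156560492425, 'cy': 201.18484173731673, 'xyz': array([0.30123227, 0.00992715, 1.23870805]), 'orientation': array([ 0.1582269 , -0.16957167, -1.58276246])}
scene {'fx': 499.61936956465934, 'fy': 499.61936956465934, 'cx': 284.7320709306123, 'cy': 208.99200479666408, 'xyz': array([ 0.10282225, -0.87407146,  0.63717676]), 'orientation': array([ 1.03603351, -0.24857933, -0.43434552])}
```

View pics/top0.png

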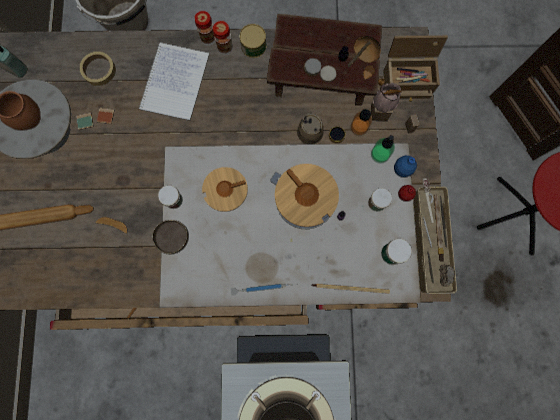

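View pics/scene0.png

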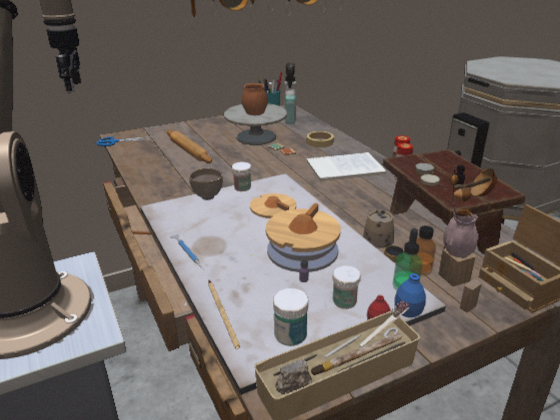

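The larger bat is at top px (307,195), on the grey stand with the ear. The smaller bat is at (225,189) and lies flat with no stand, so it is the decoy. I'll confirm this in an enlarged crop.

```bash
cat > h.py <<'E'
import numpy as np, cv2
from scipy.spatial.transform import Rotation as R
def ray(ci,u,v,z):
    d=R.from_rotvec(ci["orientation"]).apply([(u-ci["cx"])/ci["fx"],-(v-ci["cy"])/ci["fy"],-1])
    p=np.array(ci["xyz"]); return p+d*(z-p[2])/d[2]
def proj(ci,P):
    c=R.from_rotvec(ci["orientation"]).inv().apply(np.array(P)-ci["xyz"])
    return np.array([ci["cx"]+ci["fx"]*c[...,0]/-c[...,2],ci["cy"]-ci["fy"]*c[...,1]/-c[...,2]]).T
E
python3 - <<'E'
import cv2,numpy as np
from h import *; from bench import r
f=cv2.imread("pics/top0.png"); c=f[150:240,255:365]
cv2.imwrite("pics/crop.png",cv2.resize(c,None,fx=7,fy=6.5 and 6.6,interpolation=cv2.INTER_CUBIC)[:594,:770])
ci=r.camera_info("top")
hsv=cv2.cvtColor(f,cv2.COLOR_BGR2HSV)
m=cv2.inRange(hsv,(8,70,60),(28,255,255))
m[:, :255]=0;m[:,360:]=0;m[:155]=0;m[235:]=0
cs,_=cv2.findContours(m,0,2); k=max(cs,key=cv2.contourArea)
e=cv2.fitEllipse(cv2.convexHull(k));print(e,ray(ci,*e[0],.065))
print("hub",ray(ci,307,194,.089))
for z,n,u,v in[(.04,"ear",276,178),(.053,"notch",326,217),(.076,"finend",292,173)]:
    p=ray(ci,u,v,z);q=p-ray(ci,*e[0],.065);print(n,p,np.hypot(*q[:2]),np.degrees(np.arctan2(q[1],q[0])))
for n,u,v in[("vial",341,216),("plum",168,188),("rush",380,191),("fern",399,243),("bowl",170,230)]: print(n,ray(ci,u,v,.06))
E
```

```text
((306.2723388671875, 194.8367156982422), (62.67910385131836, 64.1748046875), 104.36666107177734) [ 0.56461851 -0.06226261  0.065     ]
hub [ 0.56134457 -0.06266913  0.089     ]
ear [0.61691624 0.01435257 0.04      ] 0.09276281775414756 55.682447829777566
notch [ 0.50844601 -0.11167444  0.053     ] 0.07481228914570896 -138.6637057413386
finend [ 0.61990442 -0.02682368  0.076     ] 0.0656692537351025 32.66035735707381
vial [ 0.50911771 -0.14916083  0.06      ]
plum [0.589971   0.29182923 0.06      ]
rush [ 0.57250406 -0.25231969  0.06      ]
fern [ 0.43772164 -0.29180894  0.06      ]
bowl [0.48103095 0.28339716 0.06      ]
```

View pics/crop.png

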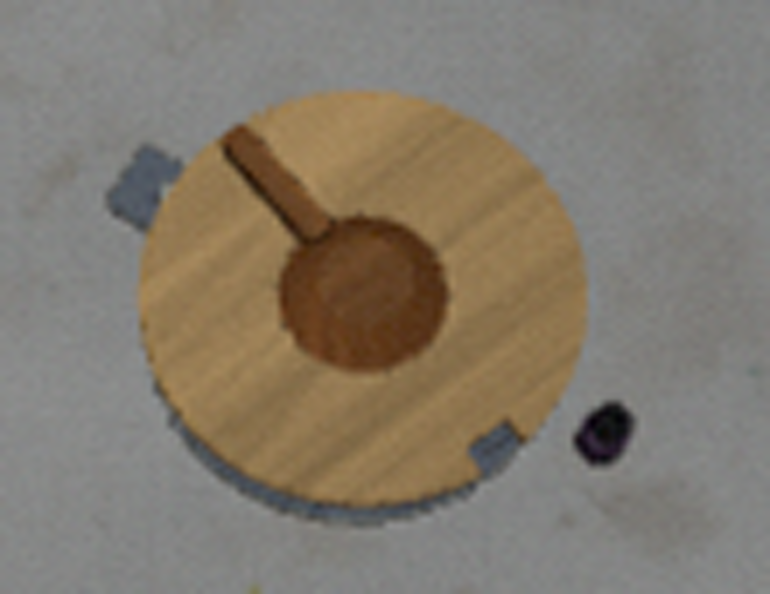

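The crop shows the large bat on its stand: ear at px (275.5,179), notch at (326,217.5), hub at (307,194), fin tip at (289,171). The vial is at (341,216). The other disc lies flat with no stand, so this is the one meant. Next I work out the angles and the first transfer.

Run:
```python
from h import *; from bench import r
ci=r.camera_info("top"); c=np.array([.5635,-.0625])
for n,u,v,z in[("ear",275.5,179,.04),("notch",326,217.6,.056),("fintip",289.5,171.5,.087),("finroot",300.5,183.5,.087),("hubtop",307,193,.089)]:
    q=ray(ci,u,v,z)[:2]-c; print(n,q,np.hypot(*q),np.degrees(np.arctan2(q[1],q[0])))
o=r.get_obs(); M=R.from_rotvec(o["orientation"]); print(M.as_matrix().round(3))
a=np.radians(85); P=np.array([*(c+.065*np.array([np.cos(a),np.sin(a)])),.14])
print(P, M.inv().apply(P-o["tcp_pos"]))
```

```text
ear [0.05072937 0.07820767] 0.09321967569881484 57.03055793049169
notch [-0.05712777 -0.04880795] 0.07513852810223597 -139.49059460032115
fintip [0.0574269  0.04225852] 0.07129958709125293 36.348096332954114
finroot [0.02567101 0.0152629 ] 0.029865646835408998 30.733938489052044
hubtop [ 0.00040889 -0.00024508] 0.00047671377608227904 -30.937757229726817
[[-0.     0.319  0.948]
 [-0.002  0.948 -0.319]
 [-1.    -0.002  0.   ]]
[0.56916512 0.00225266 0.14      ] [ 0.06298262 -0.49055632  0.53867161]
```

carry_out(targets=[0,0.005,-0.041,0.045,0,0,0,0,0.01,-0.082,0.09,0,0,0,0,0.015,-0.123,0.135,0,0,0,0,0.02,-0.164,0.18,0,0,0,0,0.025,-0.205,0.225,0,0,0,0,0.03,-0.246,0.27,0,0,0,0,0.035,-0.287,0.315,0,0,0,0,0.04,-0.328,0.36,0,0,0,0,0.045,-0.369,0.405,0,0,0,0,0.05,-0.41,0.45,0,0,0,0,0.056,-0.45,0.495,0,0,0,0,0.063,-0.49,0.539,0,0,0], squeeze=20)

```text
clock: 1.6
tcp_pos: [0.5704, 0.001, 0.1397]
orientation: [0.253, 1.556, -0.256]
contact_force: [1.0, 0.9, 0.8]
grip_width: 0.0
```

Run:
```python
from h import *; from bench import r
a=r.grab_frame("wrist"); ci=r.camera_info("wrist"); print(ci,r.get_obs()["tcp_pos"],r.get_obs()["joints"])
b=r.grab_frame("top"); b=cv2.resize(b[140:250,240:387],(560,420),interpolation=cv2.INTER_CUBIC)
cv2.imwrite("pics/w1.png",cv2.resize(np.hstack([a,b]),(800,300)))
cv2.imwrite("pics/w1full.png",a)
```

```text
{'fx': 352.7048414876221, 'fy': 352.7048414876221, 'cx': 273.50469270465965, 'cy': 212.35473161505314, 'xyz': array([0.49324515, 0.02011243, 0.31051763]), 'orientation': array([-0.29782417, -0.20586238,  1.22533422])} [ 0.57294964 -0.00876772  0.13941193] [-0.34253468  0.38874128  0.3105852   1.88513639 -0.1404833   0.88784748
  1.27196491]
```

View pics/w1.png

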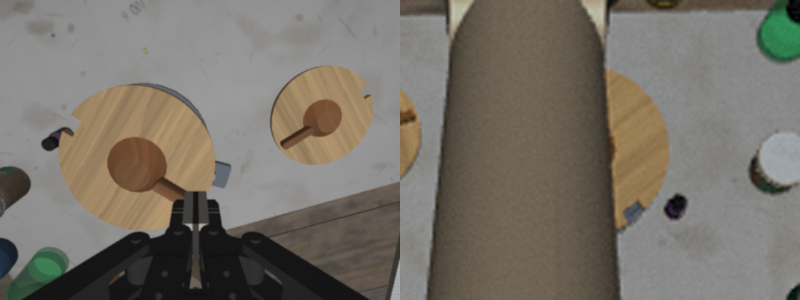

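Wrist view (half size): bat centre about (137,163), ear at (222,174), notch at (68,130) beside the vial. The finger hangs beyond the ear side of the fin. The arm hides the bat in the top view, so I'll use the wrist camera for feedback.

```bash
cat >> h.py <<'E'
C=np.array([.5635,-.0625])
def fing(th,r0=.062,gap=0,yaw=-18.6,side=1):
    t=np.radians(th); u=np.array([np.cos(t),np.sin(t)]); n=side*np.array([-u[1],u[0]])
    d=np.radians(th-yaw); h=.0145*abs(np.cos(d))+.011*abs(np.sin(d))  # tool z at yaw; y perpendicular
    return C+r0*u+(.006+h+gap)*n
def rows(o,pts):
    M=R.from_rotvec(o["orientation"]); out=[]
    for p in pts: out.append(M.inv().apply(np.array(p)-o["tcp_pos"]).round(3).tolist())
    return out
E
python3 - <<'E'
from h import *; from bench import r
o=r.get_obs(); print(o["clock"],o["tcp_pos"],o["qvel"].round(3))
p=fing(40,gap=.012)
for q in rows(o,[[*p,.14],[*p,.073]]+[[*fing(t),.073] for t in np.arange(35,-20,-7)]): print(q)
E
```

```text
1.7 [ 0.57122419 -0.00552755  0.13945549] [-0.066 -0.032 -0.075  0.039 -0.015  0.018 -0.078]
[-0.001, 0.015, 0.013]
[0.066, 0.015, 0.013]
[0.066, 0.008, 0.029]
[0.067, 0.006, 0.036]
[0.067, 0.002, 0.043]
[0.067, -0.002, 0.05]
[0.067, -0.007, 0.056]
[0.067, -0.014, 0.062]
[0.067, -0.021, 0.067]
[0.067, -0.029, 0.071]
```

carry_out(targets=[0,0,0.015,0.013,0,0,0,0,0,0.015,0.013,0,0,0,0,0,0.015,0.013,0,0,0,0,0.02,0.015,0.013,0,0,0,0,0.04,0.015,0.013,0,0,0,0,0.055,0.015,0.013,0,0,0,0,0.065,0.015,0.013,0,0,0,0,0.065,0.015,0.013,0,0,0,0,0.065,0.015,0.013,0,0,0])

```text
clock: 2.82
tcp_pos: [0.5889, 0.0039, 0.0749]
orientation: [0.258, 1.553, -0.267]
contact_force: [-0.7, -0.3, 0.1]
grip_width: 0.0001
```

Run:
```python
from h import *; from bench import r
o=r.get_obs(); print(o["clock"],o["tcp_pos"],o["contact_force"])
for q in rows(o,[[*fing(t),.073] for t in np.arange(40,-16,-5)]): print(q)
```

```text
2.825 [0.58890592 0.00394709 0.07493737] [-0.6527734  -0.29649862  0.11123008]
[0.002, -0.006, 0.01]
[0.002, -0.007, 0.015]
[0.002, -0.009, 0.02]
[0.002, -0.011, 0.026]
[0.002, -0.013, 0.031]
[0.002, -0.016, 0.036]
[0.002, -0.02, 0.04]
[0.002, -0.024, 0.045]
[0.002, -0.029, 0.049]
[0.002, -0.034, 0.052]
[0.002, -0.039, 0.056]
[0.002, -0.045, 0.058]
```

carry_out(targets=[0,0.001,-0.006,0.01,0,0,0,0,0.001,-0.007,0.015,0,0,0,0,0.001,-0.009,0.02,0,0,0,0,0.001,-0.011,0.026,0,0,0,0,0.001,-0.013,0.031,0,0,0,0,0.001,-0.016,0.036,0,0,0,0,0.001,-0.02,0.04,0,0,0,0,0.001,-0.024,0.045,0,0,0,0,0.001,-0.029,0.049,0,0,0,0,0.001,-0.034,0.052,0,0,0,0,0.001,-0.039,0.056,0,0,0,0,0.001,-0.045,0.058,0,0,0])

```text
clock: 4.32
tcp_pos: [0.629, -0.058, 0.0744]
orientation: [0.258, 1.553, -0.267]
contact_force: [-0.1, 0.1, -0.9]
grip_width: 0.0003
```

Run:
```python
from h import *; from bench import r
a=r.grab_frame("wrist"); ci=r.camera_info("wrist"); cv2.imwrite("pics/w2.png",a); np.save("ci2.npy",ci)
o=r.get_obs(); print(o["clock"],o["tcp_pos"],o["contact_force"],fing(-15))
for q in rows(o,[[*fing(t),.075] for t in np.arange(-15,-76,-5)]): print(q)
```

```text
4.375 [ 0.6287877  -0.05937443  0.07438148] [ 0.57917104 -1.167812    0.66157869] [ 0.62886455 -0.05810578]
[-0.001, 0.001, -0.0]
[-0.001, -0.005, 0.002]
[-0.001, -0.009, 0.003]
[-0.001, -0.014, 0.004]
[-0.0, -0.019, 0.005]
[-0.0, -0.024, 0.006]
[-0.0, -0.03, 0.006]
[-0.0, -0.035, 0.005]
[-0.0, -0.041, 0.004]
[-0.0, -0.047, 0.002]
[-0.0, -0.052, -0.0]
[-0.0, -0.058, -0.003]
[-0.0, -0.063, -0.007]
```

View pics/w2.png

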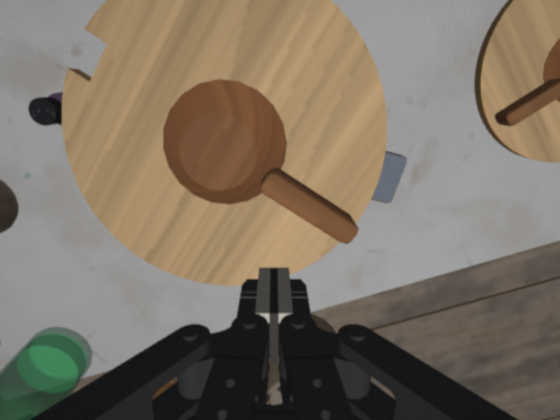

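The finger is at (272,285), the fin tip at (350,235) and the ear at (395,178). The finger is past the fin, yet the bat has hardly turned. I'll check where the TCP and fin really are.

Run:
```python
from h import *; from bench import r
ci=np.load("ci2.npy",allow_pickle=True).item(); print(ci)
o=r.get_obs(); print(o["tcp_pos"],"tcp px",proj(ci,o["tcp_pos"]))
M=R.from_rotvec(o["orientation"]);print(M.as_matrix().round(3)); print("cam in tool",M.inv().apply(ci["xyz"]-o["tcp_pos"]))
for n,u,v,z in[("hub",215,148,.089),("fintip",349,233,.087),("fin in",272,180,.087),("ear",391,178,.04),("notch",80,55,.065),("vial",45,110,.046)]:
    p=ray(ci,u,v,z)[:2]; q=p-C; print(n,p,np.hypot(*q),np.degrees(np.arctan2(q[1],q[0])))
for z in(.087,.1,.12): print(z,ray(ci,272,270,z))
```

```text
{'fx': 352.7048414876221, 'fy': 352.7048414876221, 'cx': 273.50469270465965, 'cy': 212.35473161505314, 'xyz': array([ 0.54929605, -0.03043805,  0.24557454]), 'orientation': array([-0.29690823, -0.20507649,  1.22299481])}
[ 0.6287877  -0.05937443  0.07438148] tcp px [272.86057155 255.03888182]
[[ 0.001  0.33   0.944]
 [-0.007  0.944 -0.33 ]
 [-1.    -0.006  0.003]]
cam in tool [-1.71467857e-01  9.80043721e-05 -8.40360874e-02]
hub [ 0.56409823 -0.06376576] 0.001400013932789108 -64.70342156044354
fintip [ 0.62386276 -0.01834842] 0.07478652409412849 36.18313552068901
fin in [ 0.58658519 -0.044941  ] 0.029004217206989338 37.25726060979384
ear [0.61981998 0.01820987] 0.0984175949538859 55.092359156985154
notch [ 0.50513286 -0.11221875] 0.0766725305324226 -139.57472346605147
vial [ 0.51847243 -0.15270618] 0.10081982616470125 -116.52666495819433
0.087 [ 0.63069402 -0.06042095  0.087     ]
0.1 [ 0.62402098 -0.05796294  0.1       ]
0.12 [ 0.61375478 -0.05418138  0.12      ]
```

The fin is still at about 37°, and the visible fingertip seems higher than the reported TCP. I'll check that from the side with the scene camera.

Run:
```python
from h import *; from bench import r
f=r.grab_frame("scene"); ci=r.camera_info("scene"); o=r.get_obs(); t=o["tcp_pos"]; print(t,o["contact_force"],o["grip_width"],o["clock"])
p=proj(ci,[t,t+[0,0,.02],t+[0,0,.04]]); print(p)
x0,y0=220,130; c=cv2.resize(f[y0:y0+150,x0:x0+200],(800,600),interpolation=cv2.INTER_CUBIC)
for q in p: cv2.circle(c,(int((q[0]-x0)*4),int((q[1]-y0)*4)),4,(0,0,255),1)
cv2.imwrite("pics/s2.png",c)
```

```text
[ 0.62874702 -0.05890404  0.07438086] [-0.80841752  0.10309     0.1970015 ] -0.00012766768484737993 4.425
[[326.94929745 215.28520338]
 [327.28856988 207.48884354]
 [327.63392871 199.55262044]]
```

View pics/s2.png

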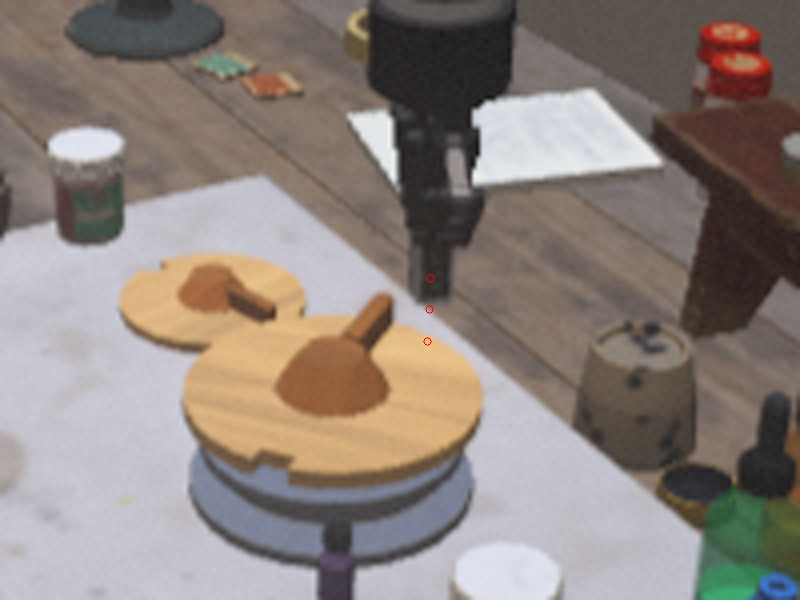

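The scene view shows the visible fingertip about 27 mm above the reported TCP (crop tip y≈298, against projected TCP y≈341; the +20 mm mark is at 309). The wrist view agrees. So the finger passed over the fin at about 101 mm, with nothing touched. I'll treat the tip as TCP + 27 mm, go back and lower it.

Run:
```python
from h import *; from bench import r
o=r.get_obs(); p=fing(38,gap=.014)
for q in rows(o,[[*p,.078],[*p,.048]]): print(q)
```

```text
[-0.004, 0.047, -0.058]
[0.026, 0.047, -0.058]
```

carry_out(targets=[0,-0.006,0.015,-0.02,0,0,0,0,-0.006,0.03,-0.04,0,0,0,0,-0.004,0.047,-0.058,0,0,0,0,-0.004,0.047,-0.058,0,0,0,0,-0.004,0.047,-0.058,0,0,0,0,-0.004,0.047,-0.058,0,0,0,0,0.006,0.047,-0.058,0,0,0,0,0.016,0.047,-0.058,0,0,0,0,0.026,0.047,-0.058,0,0,0,0,0.026,0.047,-0.058,0,0,0,0,0.026,0.047,-0.058,0,0,0])

```text
clock: 5.8
tcp_pos: [0.5896, 0.0044, 0.0479]
orientation: [0.259, 1.553, -0.269]
contact_force: [-0.0, 0.3, 0.3]
grip_width: 0.0002
```

Run:
```python
from h import *; from bench import r
f=r.grab_frame("scene"); o=r.get_obs(); print(o["tcp_pos"],o["contact_force"],o["clock"])
x0,y0=220,130; c=cv2.resize(f[y0:y0+150,x0:x0+200],(800,600),interpolation=cv2.INTER_CUBIC); cv2.imwrite("pics/s3.png",c)
for q in rows(o,[[*fing(t),o["tcp_pos"][2]] for t in np.arange(38,-18,-5)]): print(q)
```

```text
[0.58975486 0.00442161 0.04813938] [-0.34016407 -0.2434814  -0.43942461] 5.85
[0.0, -0.007, 0.011]
[0.0, -0.008, 0.017]
[0.0, -0.01, 0.022]
[0.0, -0.012, 0.027]
[0.0, -0.015, 0.032]
[0.0, -0.018, 0.037]
[0.0, -0.022, 0.041]
[0.0, -0.027, 0.046]
[0.0, -0.031, 0.05]
[0.0, -0.037, 0.053]
[0.0, -0.042, 0.056]
[0.0, -0.049, 0.058]
```

View pics/s3.png

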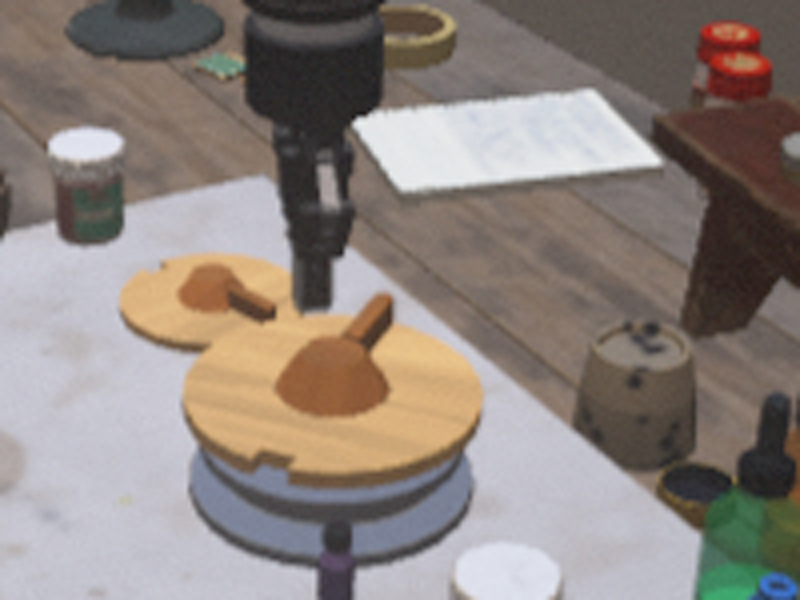

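The finger is lowered beside the fin at crop (313,308), clear of the bat and on the ear side. Now the sweep.

carry_out(targets=[0,0,-0.007,0.011,0,0,0,0,0,-0.008,0.017,0,0,0,0,0,-0.01,0.022,0,0,0,0,0,-0.012,0.027,0,0,0,0,0,-0.015,0.032,0,0,0,0,0,-0.018,0.037,0,0,0,0,0,-0.022,0.041,0,0,0,0,0,-0.027,0.046,0,0,0,0,0,-0.031,0.05,0,0,0,0,0,-0.037,0.053,0,0,0,0,0,-0.042,0.056,0,0,0,0,0,-0.049,0.058,0,0,0])

```text
clock: 7.35
tcp_pos: [0.6284, -0.0613, 0.0486]
orientation: [0.259, 1.552, -0.268]
contact_force: [0.4, 1.5, 0.0]
grip_width: -0.0001
```

Run:
```python
from h import *; from bench import r
a=r.grab_frame("wrist"); ci=r.camera_info("wrist"); cv2.imwrite("pics/w4.png",a); np.save("ci4.npy",ci)
o=r.get_obs(); print(o["clock"],o["tcp_pos"],o["contact_force"],fing(-17))
for q in rows(o,[[*fing(t),.048] for t in np.arange(-22,-78,-5)]): print(q)
```

```text
7.4 [ 0.62822606 -0.06292286  0.04868057] [-0.09741106 -1.06413903  0.81662805] [ 0.62887266 -0.06073449]
[0.001, -0.003, 0.002]
[0.001, -0.008, 0.003]
[0.001, -0.013, 0.004]
[0.001, -0.018, 0.005]
[0.001, -0.023, 0.005]
[0.001, -0.029, 0.005]
[0.001, -0.034, 0.004]
[0.001, -0.04, 0.003]
[0.001, -0.045, 0.001]
[0.001, -0.051, -0.002]
[0.001, -0.056, -0.005]
[0.001, -0.061, -0.009]
```

View pics/w4.png

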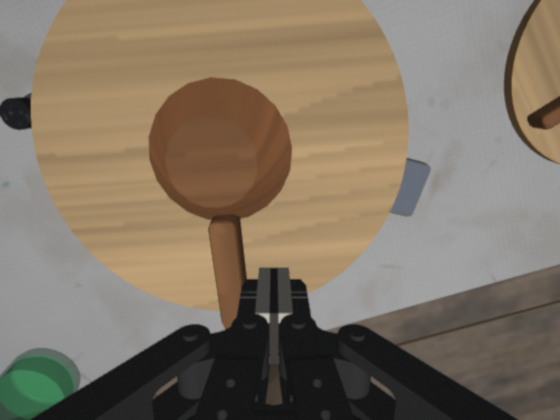

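The fin now points down the image, (224,225) to (230,320), with the finger at (272,290) on its right. The bat is turning. Sweep on.

carry_out(targets=[0,0.001,-0.003,0.002,0,0,0,0,0.001,-0.008,0.003,0,0,0,0,0.001,-0.013,0.004,0,0,0,0,0.001,-0.018,0.005,0,0,0,0,0.001,-0.023,0.005,0,0,0,0,0.001,-0.029,0.005,0,0,0,0,0.001,-0.034,0.004,0,0,0,0,0.001,-0.04,0.003,0,0,0,0,0.001,-0.045,0.001,0,0,0,0,0.001,-0.051,-0.002,0,0,0,0,0.001,-0.056,-0.005,0,0,0,0,0.001,-0.061,-0.009,0,0,0])

```text
clock: 8.9
tcp_pos: [0.5992, -0.1178, 0.048]
orientation: [0.259, 1.552, -0.27]
contact_force: [0.5, 0.4, -0.7]
grip_width: 0.0001
```

Run:
```python
from h import *; from bench import r
ci=np.load("ci4.npy",allow_pickle=True).item()
print([np.degrees(np.arctan2(*(ray(ci,u,v,.087)[:2]-C)[::-1])) for u,v in((224,225),(230,318))])
o=r.get_obs(); print(o["clock"],o["tcp_pos"],o["contact_force"],fing(-77))
for q in rows(o,[[*fing(t),.048] for t in np.arange(-82,-123,-4)]): print(q)
```

```text
[np.float64(-16.33510985198236), np.float64(-17.694313565349)]
8.9 [ 0.59920041 -0.11776507  0.04803753] [ 0.54906601  0.42611078 -0.71768642] [ 0.59982512 -0.11774454]
[0.0, -0.004, -0.004]
[0.0, -0.008, -0.007]
[0.0, -0.011, -0.012]
[0.0, -0.014, -0.016]
[0.0, -0.017, -0.021]
[0.0, -0.019, -0.026]
[0.0, -0.021, -0.031]
[0.0, -0.022, -0.035]
[0.0, -0.023, -0.039]
[0.0, -0.024, -0.042]
[0.0, -0.025, -0.046]
```

The model angle (−17°) matches the picture (−17°). I'll go on to about −118° and then look.

carry_out(targets=[0,0,-0.004,-0.004,0,0,0,0,0,-0.008,-0.007,0,0,0,0,0,-0.011,-0.012,0,0,0,0,0,-0.014,-0.016,0,0,0,0,0,-0.017,-0.021,0,0,0,0,0,-0.019,-0.026,0,0,0,0,0,-0.021,-0.031,0,0,0,0,0,-0.022,-0.035,0,0,0,0,0,-0.023,-0.039,0,0,0,0,0,-0.024,-0.042,0,0,0,0,0,-0.024,-0.042,0,0,0])

```text
clock: 10.28
tcp_pos: [0.5512, -0.1266, 0.048]
orientation: [0.259, 1.552, -0.27]
contact_force: [0.0, -0.6, 0.3]
grip_width: 0.0005
```

Run:
```python
from h import *; from bench import r
a=r.grab_frame("wrist"); ci=r.camera_info("wrist"); b=r.grab_frame("scene"); np.save("ci5.npy",ci)
cv2.imwrite("pics/w5f.png",a); cv2.imwrite("pics/s5f.png",b)
cv2.imwrite("pics/w5.png",np.hstack([cv2.resize(a,(400,300)),cv2.resize(b[150:285,230:410],(400,300),interpolation=cv2.INTER_CUBIC)]))
o=r.get_obs(); print(o["clock"],o["tcp_pos"],o["contact_force"],fing(-118))
```

```text
10.375 [ 0.55153132 -0.12654519  0.04801043] [-0.18198745 -0.319433    0.54822721] [ 0.55136348 -0.12626624]
```

View pics/w5.png

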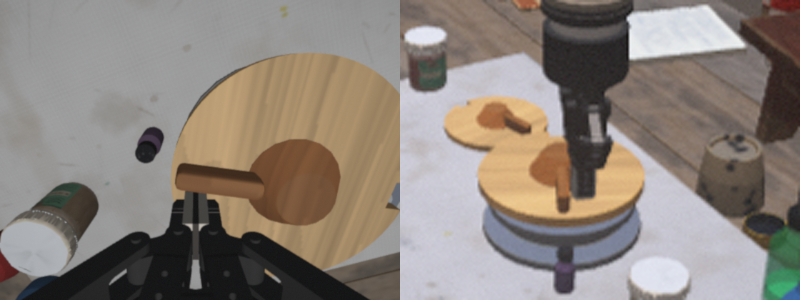

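Run:
```python
from h import *; from bench import r
ci=np.load("ci5.npy",allow_pickle=True).item()
a=cv2.imread("pics/w5f.png")
print([np.degrees(np.arctan2(*(ray(ci,u,v,.087)[:2]-C)[::-1])) for u,v in((256,238),(362,248),(300,242))])
o=r.get_obs(); z=.048
for q in rows(o,[[*fing(-120),z],[*fing(-122),z],[*fing(-123),z],[*fing(-123,gap=.012),z],[*fing(-123,gap=.012),.12],[.6288,-.0594,.12]]): print(q)
```

```text
[np.float64(-122.92211892223442), np.float64(-134.2732866730121), np.float64(-125.54564776016258)]
[0.0, -0.0, -0.002]
[-0.0, -0.0, -0.004]
[-0.0, -0.001, -0.005]
[0.0, -0.003, 0.007]
[-0.072, -0.004, 0.007]
[-0.072, 0.088, 0.051]
```

The fin looks close to the target already, so I'll back off, rise and look at the notch against the ear.

carry_out(targets=[0,0,-0.002,0.008,0,0,0,0,0,-0.002,0.008,0,0,0,0,-0.04,-0.003,0.01,0,0,0,0,-0.08,-0.003,0.01,0,0,0,0,-0.082,0.025,0.025,0,0,0,0,-0.082,0.06,0.04,0,0,0,0,-0.082,0.088,0.05,0,0,0,0,-0.082,0.088,0.05,0,0,0,0,-0.082,0.088,0.05,0,0,0,0,-0.082,0.088,0.05,0,0,0,0,-0.082,0.088,0.05,0,0,0])

```text
clock: 11.75
tcp_pos: [0.6273, -0.0605, 0.1298]
orientation: [0.26, 1.552, -0.272]
contact_force: [-0.2, 0.3, 0.0]
grip_width: 0.0002
```

Run:
```python
from h import *; from bench import r
a=r.grab_frame("wrist"); ci=r.camera_info("wrist"); np.save("ci6.npy",ci); cv2.imwrite("pics/w6f.png",a)
b=cv2.resize(a,(400,300)); 
q=proj(ci,np.array([.5635+.082*np.cos(.977),-.0625+.082*np.sin(.977),.0515])); print(q)
u,v=q.astype(int); x0,y0=max(u-50,0),max(v-38,0); print(x0,y0)
c=cv2.resize(a[y0:y0+75,x0:x0+100],(400,300),interpolation=cv2.INTER_CUBIC)
cv2.imwrite("pics/w6.png",np.hstack([b,c])); print(r.get_obs()["tcp_pos"])
```

```text
[352.53035153 156.46799139]
302 118
[ 0.62741832 -0.06026839  0.12975517]
```

View pics/w6.png

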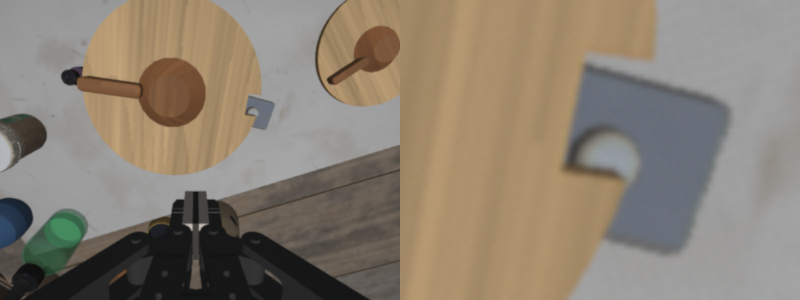

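The pin is at crop (607,160), inside the notch but against its lower wall (walls at y≈58 and ≈172). The bat needs a few degrees more in the same direction.

Run:
```python
from h import *; from bench import r
ci=np.load("ci6.npy",allow_pickle=True).item()
for n,u,v,z in[("um",365.8,133,.065),("lm",360.3,163,.065),("ui",348.3,132.5,.065),("li",343.8,160,.065),("pin",353.7,157.5,.051),("hub",241,129,.089),("fin tip",112,117,.087),("fin mid",150,123,.087)]:
    q=ray(ci,u,v,z)[:2]-C; print(n,q.round(4),np.hypot(*q).round(4),np.degrees(np.arctan2(q[1],q[0])).round(1))
o=r.get_obs(); z=.048
for q in rows(o,[[*fing(-120,gap=.012),.13],[*fing(-120,gap=.012),z]]+[[*fing(t),z] for t in(-120,-121,-122,-123,-124,-125,-126)]): print(q)
```

```text
um [0.0305 0.0783] 0.084 68.7
lm [0.0486 0.0698] 0.085 55.2
ui [0.0264 0.0675] 0.0725 68.7
li [0.0429 0.0598] 0.0736 54.3
pin [0.047  0.0686] 0.0832 55.6
hub [-0.0008  0.0049] 0.005 99.1
fin tip [-0.0323 -0.0645] 0.0721 -116.6
fin mid [-0.0217 -0.0449] 0.0499 -115.9
[0.0, -0.09, -0.04]
[0.082, -0.09, -0.04]
[0.082, -0.087, -0.052]
[0.082, -0.088, -0.053]
[0.082, -0.088, -0.054]
[0.082, -0.088, -0.055]
[0.082, -0.088, -0.056]
[0.082, -0.088, -0.057]
[0.082, -0.088, -0.058]
```

Notch at 61.6°, pin at 55.6°: turn 6° more (model fin −124°).

carry_out(targets=[0,0,-0.045,-0.02,0,0,0,0,0,-0.09,-0.04,0,0,0,0,0,-0.09,-0.04,0,0,0,0,0,-0.09,-0.04,0,0,0,0,0.04,-0.09,-0.04,0,0,0,0,0.082,-0.09,-0.04,0,0,0,0,0.082,-0.09,-0.04,0,0,0,0,0.082,-0.088,-0.046,0,0,0,0,0.082,-0.088,-0.051,0,0,0,0,0.082,-0.088,-0.054,0,0,0,0,0.082,-0.088,-0.056,0,0,0,0,0.082,-0.088,-0.056,0,0,0])

```text
clock: 13.3
tcp_pos: [0.5455, -0.1253, 0.0485]
orientation: [0.26, 1.551, -0.271]
contact_force: [-0.5, -1.5, -0.7]
grip_width: -0.0004
```

Run:
```python
from h import *; from bench import r
o=r.get_obs(); print(o["clock"],o["tcp_pos"],fing(-124))
print(rows(o,[[*fing(-124),.048],[.6273,-.0605,.13]]))
```

```text
13.3 [ 0.5455235  -0.12529815  0.04847219] [ 0.54578851 -0.12533896]
[[0.0, 0.0, 0.0], [-0.082, 0.088, 0.056]]
```

carry_out(targets=[0,0,-0.002,0.012,0,0,0,0,0,-0.002,0.012,0,0,0,0,-0.04,-0.002,0.014,0,0,0,0,-0.08,-0.002,0.014,0,0,0,0,-0.082,0.025,0.03,0,0,0,0,-0.082,0.06,0.045,0,0,0,0,-0.082,0.088,0.056,0,0,0,0,-0.082,0.088,0.056,0,0,0,0,-0.082,0.088,0.056,0,0,0,0,-0.082,0.088,0.056,0,0,0])

```text
clock: 14.55
tcp_pos: [0.6267, -0.0618, 0.1301]
orientation: [0.261, 1.552, -0.273]
contact_force: [0.3, -1.3, -0.8]
grip_width: -0.0001
```

Run:
```python
from h import *; from bench import r
a=r.grab_frame("wrist"); ci=r.camera_info("wrist"); np.save("ci7.npy",ci); cv2.imwrite("pics/w7f.png",a)
q=proj(ci,np.array([.5635+.082*np.cos(.977),-.0625+.082*np.sin(.977),.0515])); print(q)
u,v=q.astype(int); x0,y0=u-50,v-38; print(x0,y0)
cv2.imwrite("pics/w7.png",cv2.resize(a[y0:y0+75,x0:x0+100],(400,300),interpolation=cv2.INTER_CUBIC))
o=r.get_obs();t=o["tcp_pos"];print(t)
for q in rows(o,[[*C,t[2]],[*C,.075],[*C,.062],[*C,.049]]):print(q)
```

```text
[354.41018053 156.31766184]
304 118
[ 0.62680122 -0.0616015   0.13018316]
[-0.0, -0.022, -0.059]
[0.055, -0.022, -0.06]
[0.068, -0.022, -0.06]
[0.081, -0.021, -0.06]
```

View pics/w7.png

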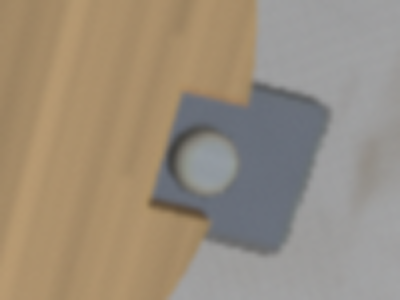

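Run:
```python
from h import *
ci=np.load("ci7.npy",allow_pickle=True).item()
for n,u,v,z in[("um",248,105,.065),("lm",210,213,.065),("ui",185,95,.065),("li",152,203,.065),("pin",208,160,.051)]:
    q=ray(ci,304+u/4,118+v/4,z)[:2]-C; print(n,np.hypot(*q).round(4),np.degrees(np.arctan2(q[1],q[0])).round(1))
```

```text
um 0.084 63.6
lm 0.0835 50.7
ui 0.0733 63.9
li 0.0735 49.3
pin 0.0836 55.3
```

Aligned to about 1.5° (2 mm of the 4 mm to spare). There is plenty of time, so one more nudge of 1.5°, then straight over to the hub.

carry_out(targets=[0,0,-0.045,-0.02,0,0,0,0,0,-0.089,-0.04,0,0,0,0,0,-0.089,-0.04,0,0,0,0,0,-0.089,-0.04,0,0,0,0,0.04,-0.089,-0.04,0,0,0,0,0.082,-0.089,-0.04,0,0,0,0,0.082,-0.089,-0.04,0,0,0,0,0.082,-0.087,-0.048,0,0,0,0,0.082,-0.087,-0.054,0,0,0,0,0.082,-0.087,-0.0565,0,0,0,0,0.082,-0.087,-0.0575,0,0,0,0,0.082,-0.087,-0.0575,0,0,0])

```text
clock: 16.1
tcp_pos: [0.5441, -0.1251, 0.049]
orientation: [0.261, 1.55, -0.273]
contact_force: [0.3, -0.5, 0.1]
grip_width: 0.0004
```

Run:
```python
from h import *; from bench import r
o=r.get_obs(); print(o["clock"],o["tcp_pos"],fing(-125.5))
print(rows(o,[[*C,.13],[.6273,-.0605,.13]]))
```

```text
16.1 [ 0.54408149 -0.12509538  0.04898118] [ 0.54438128 -0.12501902]
[[-0.081, 0.065, -0.002], [-0.081, 0.088, 0.057]]
```

Retreat, go to the viewing pose, and check by pixels only (no picture viewed).

carry_out(targets=[0,0,-0.002,0.012,0,0,0,0,0,-0.002,0.012,0,0,0,0,-0.04,-0.002,0.014,0,0,0,0,-0.08,-0.002,0.014,0,0,0,0,-0.081,0.025,0.03,0,0,0,0,-0.081,0.06,0.045,0,0,0,0,-0.081,0.088,0.056,0,0,0,0,-0.081,0.088,0.056,0,0,0,0,-0.081,0.088,0.056,0,0,0,0,-0.081,0.088,0.056,0,0,0])

```text
clock: 17.35
tcp_pos: [0.6253, -0.0617, 0.1296]
orientation: [0.262, 1.551, -0.275]
contact_force: [0.3, 0.4, -0.4]
grip_width: 0.0001
```

Run:
```python
from h import *; from bench import r
a=r.grab_frame("wrist"); ci=r.camera_info("wrist"); cv2.imwrite("pics/w8f.png",a)
def walls(f,ci):  # wood/grey transitions along arc at r=.076 on top face
    hsv=cv2.cvtColor(cv2.imread(f),cv2.COLOR_BGR2HSV); A=np.arange(40,75,.25); s=[]
    for t in np.radians(A):
        u,v=proj(ci,np.array([*(C+.078*np.array([np.cos(t),np.sin(t)])),.065])); s.append(hsv[int(round(v)),int(round(u)),1]>80)
    g=A[~np.array(s)]; return g.min(),g.max(),(g.min()+g.max())/2
print(walls("pics/w6f.png",np.load("ci6.npy",allow_pickle=True).item()),walls("pics/w7f.png",np.load("ci7.npy",allow_pickle=True).item()),walls("pics/w8f.png",ci))
o=r.get_obs();t=o["tcp_pos"];print(t,o["clock"])
for q in rows(o,[[*C,t[2]],[*C,.075],[*C,.062],[*C,.049]]):print(q)
```

```text
(np.float64(55.25), np.float64(69.25), np.float64(62.25)) (np.float64(50.25), np.float64(64.25), np.float64(57.25)) (np.float64(49.25), np.float64(63.25), np.float64(56.25))
[ 0.6254306  -0.0615549   0.12969671] 17.4
[-0.0, -0.022, -0.058]
[0.055, -0.021, -0.058]
[0.068, -0.021, -0.058]
[0.081, -0.021, -0.058]
```

The notch is now within about 1° (1.3 mm) of the pin. Next, move over the hub and lower to just above it.

carry_out(targets=[0,0,-0.011,-0.029,0,0,0,0,0,-0.021,-0.058,0,0,0,0,0,-0.021,-0.058,0,0,0,0,0,-0.021,-0.058,0,0,0,0,0.03,-0.021,-0.058,0,0,0,0,0.05,-0.021,-0.058,0,0,0,0,0.06,-0.021,-0.058,0,0,0,0,0.06,-0.021,-0.058,0,0,0,0,0.06,-0.021,-0.058,0,0,0])

```text
clock: 18.52
tcp_pos: [0.5648, -0.0625, 0.0703]
orientation: [0.263, 1.549, -0.275]
contact_force: [-0.2, 0.5, -0.1]
grip_width: 0.0006
```

carry_out(targets=[0,0.002,0,0,0,0,0,0,0.004,0,0,0,0,0,0,0.006,0,0,0,0,0,0,0.008,0,0,0,0,0,0,0.01,0,0,0,0,0,0,0.01,0,0,0,0,0])

```text
clock: 19.27
tcp_pos: [0.5648, -0.0626, 0.0603]
orientation: [0.263, 1.549, -0.275]
contact_force: [-0.2, 0.3, 0.9]
grip_width: 0.0
```

carry_out(targets=[0,0.001,0,0,0,0,0,0,0.002,0,0,0,0,0,0,0.003,0,0,0,0,0,0,0.004,0,0,0,0,0,0,0.005,0,0,0,0,0,0,0.005,0,0,0,0,0])

```text
clock: 20.02
tcp_pos: [0.5648, -0.0625, 0.0557]
orientation: [0.263, 1.549, -0.275]
contact_force: [-1.8, 0.1, 5.7]
grip_width: 0.0001
```

carry_out(targets=[0,0.001,0,0,0,0,0,0,0.002,0,0,0,0,0,0,0.003,0,0,0,0,0,0,0.004,0,0,0,0,0,0,0.004,0,0,0,0,0])

```text
clock: 20.65
tcp_pos: [0.5648, -0.0625, 0.0521]
orientation: [0.263, 1.549, -0.274]
contact_force: [-1.9, 1.2, 5.5]
grip_width: -0.0001
```

The bat is sliding down at about 6 N. Carry on.

carry_out(targets=[0,0.001,0,0,0,0,0,0,0.002,0,0,0,0,0,0,0.003,0,0,0,0,0,0,0.004,0,0,0,0,0,0,0.004,0,0,0,0,0])

```text
clock: 21.28
tcp_pos: [0.5648, -0.0625, 0.0485]
orientation: [0.263, 1.549, -0.274]
contact_force: [-2.3, 0.3, 6.1]
grip_width: -0.0
```

carry_out(targets=[0,0.001,0,0,0,0,0,0,0.002,0,0,0,0,0,0,0.002,0,0,0,0,0])

```text
clock: 21.65
tcp_pos: [0.5648, -0.0625, 0.0478]
orientation: [0.264, 1.549, -0.274]
contact_force: [-5.1, 0.9, 14.5]
grip_width: -0.0
```

The force has jumped to 14.5 N at TCP 47.8 mm, which is bottom. That is about 13 mm below where the contact should have begun. Lift clear and look.

carry_out(targets=[0,-0.01,0,0,0,0,0,0,-0.05,0,0,0,0,0,0,-0.082,0,0,0,0,0,0,-0.082,0.01,0.03,0,0,0,0,-0.082,0.02,0.06,0,0,0,0,-0.082,0.02,0.06,0,0,0,0,-0.082,0.02,0.06,0,0,0,0,-0.082,0.02,0.06,0,0,0])

```text
clock: 22.65
tcp_pos: [0.6268, -0.0634, 0.1299]
orientation: [0.264, 1.55, -0.274]
contact_force: [-0.5, 0.5, 0.0]
grip_width: -0.0001
```

Run:
```python
from h import *; from bench import r
a=r.grab_frame("wrist"); b=r.grab_frame("scene"); cv2.imwrite("pics/s9f.png",b)
cv2.imwrite("pics/w9.png",np.hstack([cv2.resize(a[70:250,100:400],(400,300)),cv2.resize(b[180:285,250:390],(400,300),interpolation=cv2.INTER_CUBIC)]))
o=r.get_obs();print(o["tcp_pos"],o["contact_force"],o["clock"])
s0=cv2.imread("pics/scene0.png"); d=cv2.absdiff(s0,b).max(2)>45; d[:,:]&=True
d=cv2.morphologyEx(d.astype('uint8'),cv2.MORPH_OPEN,np.ones((3,3))); n,_,st,c=cv2.connectedComponentsWithStats(d); print(st[1:].tolist())
```

```text
[ 0.62710471 -0.06339497  0.130095  ] [-0.49385793  0.31715729  0.74587958] 22.75
[[3, 0, 9, 4, 27], [307, 0, 9, 5, 30], [329, 7, 34, 38, 905], [18, 10, 27, 17, 227], [0, 14, 14, 33, 292], [68, 18, 7, 6, 35], [46, 26, 20, 5, 84], [58, 29, 23, 62, 782], [313, 43, 14, 7, 73], [315, 97, 3, 3, 9], [325, 99, 20, 4, 64], [313, 108, 37, 76, 1489], [0, 131, 13, 58, 588], [16, 153, 6, 5, 22], [291, 203, 49, 25, 406], [0, 212, 8, 12, 82], [271, 216, 7, 4, 23], [265, 231, 74, 25, 728]]
```

View pics/w9.png

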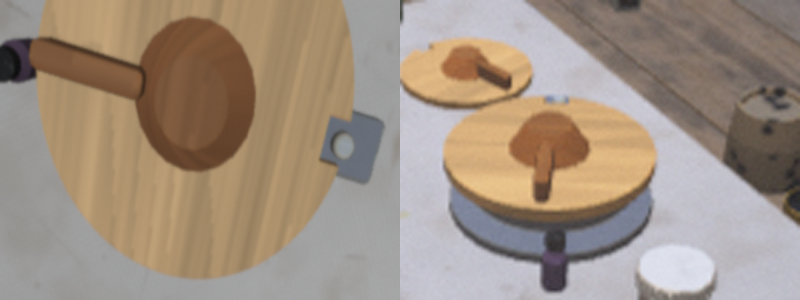

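The pin sits in the notch at (343,145), and in the scene the bat is down with the dark sleeve gone. I'll check the height numerically.

Run:
```python
from h import *; from bench import r
ci=r.camera_info("scene"); t=np.linspace(0,2*np.pi,721)
for f in("scene0","s9f"):
    h=cv2.cvtColor(cv2.imread(f"pics/{f}.png"),cv2.COLOR_BGR2HSV); m=cv2.inRange(h,(5,70,40),(28,255,255)); m[:,:262]=0;m[:,345:]=0;m[:195]=0;m[270:]=0
    n,l,s,_=cv2.connectedComponentsWithStats(m); k=1+s[1:,4].argmax(); ys,xs=np.where(l==k)
    print(f,"lowest row by col",[int(ys[xs==x].max()) for x in(285,295,320,325)], "x ext",xs.min(),xs.max())
for z in(.053,.050,.045,.04):
    p=proj(ci,np.c_[C[0]+.082*np.cos(t),C[1]+.082*np.sin(t),0*t+z]); print(z,[round(p[abs(p[:,0]-x)<1.2][:,1].max(),1) for x in(285,295,320,325)])
```

```text
scene0 lowest row by col [245, 250, 249, 247] x ext 262 340
s9f lowest row by col [254, 256, 254, 252] x ext 262 339
0.053 [np.float64(250.4), np.float64(252.2), np.float64(250.6), np.float64(249.1)]
0.05 [np.float64(251.6), np.float64(253.4), np.float64(251.8), np.float64(250.3)]
0.045 [np.float64(253.6), np.float64(255.4), np.float64(253.8), np.float64(252.3)]
0.04 [np.float64(255.6), np.float64(257.4), np.float64(255.7), np.float64(254.2)]
```

```bash
python3 -c "
from bench import r
print(r.hand_in(), r.get_obs()['clock'])"
```

```text
the job is handed in; nothing more can be done
the job is handed in; nothing more can be done
```

The larger bat is fitted to the stand and the job is handed in at about 23 s of the 72 s allowed; no verdict is reported.

**Turning:** I pushed the fin clockwise, seen from above, through about 164° with the shut fingertip. A last nudge brought the notch to within about 1° of the pin.

**Pressing:** I pressed the hub straight down. The bat slid at about 6 N, and the force rose to 14.5 N at the bottom.

**Last checks:**
- In the wrist view the pin stands inside the notch.
- In the scene view the bat's rim dropped 5 px where 5.2 px was expected. That puts its underside at about 40 mm, which is fully home.
- Comparing the scene picture with the first one showed changes only at the bat and the arm, none at the jars, bowl or vial.
- The hand was well above everything, with contact force near zero.

**One disagreement:** the visible fingertip sits about 27 mm behind the reported TCP. My first sweep therefore passed over the fin without touching it. After allowing for the offset, everything else agreed.

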